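Clear the carton sealer's tray and hold its run lever half-way

ROBOT

A 6-joint arm with a two-finger parallel gripper is mounted at the origin on the work surface. World frame = base frame: x ahead of the robot, y to its left, z up, the work surface at z = 0. Lengths are in m, angles in rad, forces in N, time in s.
With the tool pointing down it reaches from about 0.225 to 0.875 m from the base axis. Payload 3.4 kg.
Tool frame: the origin (TCP) lies on the centre line of the jaws, within the pads' length; the fingertips stand 17 mm ahead of it and the grasp point (between the pads) lies 2 mm behind it; z points along the fingers, y is the line along which they close (so a half turn about z gives the same grasp; the last joint's range is limited). The gripper opens to 85 mm and grips with 20 to 120 N. Pads are 22 mm wide; open, the fingers measure 114 mm over their backs; the gripper's body (76 mm by 85 mm) begins 54 mm behind the grasp point. The pads swing forward as they close: fully open they stand 13 mm farther back than shut.
Start: joints at [1.018, 0.276, 1.505, -0, 1.361, -0.121], TCP at [0.241, 0.522, 0.248] pointing down, gripper open.
Joint ranges: [-2.89, 2.89], [-0.75, 2.08], [0.22, 2.7], [-1.18, 4.32], [0.11, 2.71], [-2.7, 2.7]. Speed limits (rad/s): [2.57, 2.57, 3.14, 3.14, 3.14, 3.14].

INTERFACE

Orientations are given as a unit quaternion [w, x, y, z].
In Python, from rig import manip gives the robot as it stands.
- The arm moves only by the tool move_arm, never from a script. Its argument "steps" is one flat list of numbers, 7 for each row, row after row: the turn, a rotation vector about the world's x, y, z normalised to -1 to 1, where 1 is 360 degrees, then the shift along the world's x, y, z normalised to -1 to 1, where 1 is 1 m, then the opening, from -1 (shut) to 1 (fully open). A call has exactly 10 rows; each row is the pose to reach, as a shift and turn from the pose commanded when the call began, turning the shorter way round; what a row does not reach only later rows make up. A row lasts 1/10 s, in which the tool goes at most 50 mm and 8.59 degrees, less where a joint would pass 70% of its speed; a pose out of reach is approached as far as the arm can. A call with a number of a shift or a turn outside -1 to 1 is refused whole. A call with a gripper value outside its range is refused whole. The fingers move at their own pace and stop on an object; "squeeze" is the grip in N (left out, the last holds). Time passes only in rows, so rows that repeat a pose let the fingers close, or fill a call up. It gives the time, the measured TCP pose, the force, the opening and the grip force at its end, in the units of the state.
- manip.get_state(): the state, without advancing time (a new reading comes with each control period).
- manip.get_image(name): name is "scene" or "side" or "wrist"; returns a dict with "pixels" (420x560x3 uint8, blue, green, red), "fx", "fy", "cx", "cy" (pixels), "R" (3x3) and "t" (3): a world point X has camera coordinates R X + t. Camera axes: x right, y down, z forward; pixel columns grow to the right and rows downward; lengths in m; the calibration is good to about 2 mm. A picture is of the moment at which its call begins. There is no depth.
- manip.sign_off(): hands the job in; it is judged then, once.
The state is a dict: "clock": time; "qpos": joint angles; "qd": joint speeds; "effort": joint torques, N m; "position": TCP position; "ee_rot": TCP orientation; "contact_force": force on the tool from outside, world axes, zero at the start; "moment": the same for the moment, N m; "width": finger opening in m; "gripper_force": force on a finger pad.
Only numpy, scipy, OpenCV 4.12 (cv2) and the standard library are available. Lean on these libraries where they do the work, as an engineer would, in place of code of your own. Each camera call takes 0.05 s, during which the arm holds its last target. There are 200 camera calls.

TASK

Take both finished pastry cartons out of the carton sealer's steel catch tray and stand them upright on the floor of the blue tote, without pressing the run lever yet. Then press the yellow pad of the spring-loaded hold-to-run lever down with the fingertips until the lever is level (half its travel, never near its bottom stop, which trips the machine), and finish while still holding it there: do not let go. Leave the other kitchen things where they are.

Things in the scene. Friction and masses are not known exactly. Their poses are not given: they have to be found in the camera images.
- sealer: White bench-top carton sealer, fixed. Origin: on the work surface under the centre of its open steel catch tray, 270 (x) x 170 (y) mm, walls 5 mm thick, 22 mm high, floor 5 mm above the surface. Behind the tray a chute (200 mm wide) slopes up from y = -78 to -138 mm, 64 mm high at its top; then the housing (340 x 240 mm, 212 mm high) stands from y = -140 to -380 mm.
- carton_a: Sealed cardboard pastry carton with a red tape on top, 40 (x) x 64 (y) x 60 (z) mm, 80 to 170 g; starts upright in the catch tray. Origin: centre of its underside, z up.
- carton_b: The second carton, the same as carton_a: 40 (x) x 64 (y) x 60 (z) mm, origin at the centre of its underside; starts upright in the catch tray, 110 to 170 mm from the other, towards +x of the sealer's frame.
- tote: Loose blue plastic tote, open above, 190 (x) x 250 (y) x 80 (z) mm outside, walls and floor 5 mm thick, empty at first, about 0.95 kg. Origin: centre of its underside, z up.
- station: Grey control box of the lever, fixed, 110 x 110 x 60 mm. Origin: centre of its underside; z up. The lever pivots about y at (35, 0, 100) mm between two cheeks and points to -x. A white plate beside the arm (x = -25, y = 35 mm, top at 145 mm) has a green band at the height of the level lever. With the lever level, the centre of the yellow pad's top is at (-100, 0, 112) mm.
- lever_pad (a point): Centre of the top face of the lever's yellow pad (50 mm along the lever x 45 mm wide), 135 mm from the pivot; it moves with the lever, at rest 33 mm above its level height. Its x axis points along the lever towards the pivot; its z axis is vertical when the lever is level.
- run_lever (a joint): Angle of the lever in rad: 0 at rest (raised 0.25 rad, tip up), 0.25 when level, 0.5 at the bottom stop. A spring raises it: pressing on the pad takes about 2 N to start, 7 N when level, 13 N at the bottom stop. It springs back as soon as it is let go.
- rolling_pin: Bystander: wooden rolling pin, 350 mm long, 60 mm thick, lying on the surface along its x. Origin: under its middle.
- cutter_big: Bystander: steel ring cutter, 84 mm wide, 30 mm high. Origin: centre of its underside.
- cutter_small: Bystander: brass ring cutter, 60 mm wide, 30 mm high. Origin: centre of its underside.
- sugar_jar: Bystander: jar with a wooden cap, 70 mm wide, 110 mm high. Origin: centre of its underside.
- pastry_brush: Bystander: pastry brush, 200 mm long, lying along its x. Origin: on the surface under its middle.
There are look-alikes about, which are no part of the job. Leave any purple or turquoise look-alike of the carton_b alone.

How it is judged:
On the way, in this order (a step that is already met when the one before it is completed fails the run):
1. both cartons stand upright on the tote's floor, released, with the lever still up (x of carton_a in the frame of tote between -0.085 and 0.085 m and y of carton_a in the frame of tote between -0.115 and 0.115 m and z of carton_a in the frame of tote between -0.005 and 0.02 m and angle between each of carton_a, carton_b's own z axis and vertical below 0.2 rad and x of carton_b in the frame of tote between -0.085 and 0.085 m and y of carton_b in the frame of tote between -0.115 and 0.115 m and z of carton_b in the frame of tote between -0.005 and 0.02 m and contact force between the fingers and carton_a below 0.2 N and contact force between the fingers and carton_b below 0.2 N and linear speed of each of carton_a, carton_b below 0.03 m/s and value of joint run_lever below 0.1 rad), for 0.2 s.
2. the fingers hold the lever level (0.17 to 0.33 rad) (value of joint run_lever between 0.17 and 0.33 rad and contact force between the fingers and run_lever above 3 N and velocity of joint run_lever between -0.1 and 0.1 rad/s), for 0.5 s.
At the end, for the whole second after the job is handed in: The program ends with the fingertips pressing the lever (more than 3 N) and the lever steady between 0.17 and 0.33 rad (level is 0.25), while both cartons stand at rest on the tote's floor, tilted less than 0.2 rad and untouched by the fingers (all of step 2 and x of carton_a in the frame of tote between -0.085 and 0.085 m and y of carton_a in the frame of tote between -0.115 and 0.115 m and z of carton_a in the frame of tote between -0.005 and 0.02 m and angle between each of carton_a, carton_b's own z axis and vertical below 0.2 rad and x of carton_b in the frame of tote between -0.085 and 0.085 m and y of carton_b in the frame of tote between -0.115 and 0.115 m and z of carton_b in the frame of tote between -0.005 and 0.02 m and contact force between the fingers and carton_a below 0.2 N and contact force between the fingers and carton_b below 0.2 N and linear speed of each of carton_a, carton_b below 0.03 m/s); the arm keeps its last pose, push and grip.
It fails at once if the lever is pressed to near its bottom stop (beyond 0.43 rad) (value of joint run_lever above 0.43 rad).
It fails at once if the lever is pressed (beyond 0.1 rad) before both cartons are in the tote (value of joint run_lever above 0.1 rad and not (x of carton_a in the frame of tote between -0.085 and 0.085 m and y of carton_a in the frame of tote between -0.115 and 0.115 m and z of carton_a in the frame of tote between -0.005 and 0.02 m and angle between each of carton_a, carton_b's own z axis and vertical below 0.2 rad and x of carton_b in the frame of tote between -0.085 and 0.085 m and y of carton_b in the frame of tote between -0.115 and 0.115 m and z of carton_b in the frame of tote between -0.005 and 0.02 m)).
It fails at once if a bystander is moved by more than 30 mm (distance of any of rolling_pin, cutter_big, cutter_small, sugar_jar, pastry_brush from where it was at the start of the episode above 0.03 m).
It also fails if it takes over 70 s, if anything falls off the work surface, if the arm or the gripper's body presses on something with over 40 N, if the wrist force passes 120 N, or if a joint passes its speed limit or range.

## Working session

There is one attempt and no reset: what is moved stays moved. The work goes in short steps, Python scripts to look and compute and a tool call to move; the robot and the scene stay as the last step left them, time stands still between calls to the robot, and variables do not carry over. Pictures are saved under pics/ and viewed, at most 10 in all, crops included, and the job is handed in when it is done.

Besides the shell and the picture viewer there is one more tool, called after ">>>" as name(argument=value, ...) on one line, values as JSON. move_arm: Moves the arm, as the interface text tells. Scaled input: -1 to 1 covers 1 m each way for a shift and 360 degrees each way for a turn. Its arguments: {"type":"object","properties":{"steps":{"type":"array"},"squeeze":{"type":"number"}},"required":["steps"]}

```bash
mkdir -p pics; cat > h.py <<'E'
from rig import manip
import numpy as np, cv2
def snap(n,f):
    im=manip.get_image(n); cv2.imwrite(f'pics/{f}.png',im['pixels']); np.save(f'pics/{f}.npy',{k:im[k] for k in('fx','fy','cx','cy','R','t')},allow_pickle=True); return im
def px(f,u,v,z):
    c=np.load(f'pics/{f}.npy',allow_pickle=True).item(); R=np.array(c['R']);t=np.array(c['t'])
    o=-R.T@t; d=R.T@np.array([(u-c['cx'])/c['fx'],(v-c['cy'])/c['fy'],1]); return o+d*(z-o[2])/d[2]
def proj(f,X):
    c=np.load(f'pics/{f}.npy',allow_pickle=True).item(); p=np.array(c['R'])@np.array(X)+np.array(c['t']); return c['fx']*p[0]/p[2]+c['cx'],c['fy']*p[1]/p[2]+c['cy']
E
python3 - <<'E'
from h import *
for n in('scene','side'):
    snap(n,n+'0'); c=np.load(f'pics/{n}0.npy',allow_pickle=True).item(); print(n,-np.array(c['R']).T@np.array(c['t']))
s=manip.get_state();print(s['position'],s['ee_rot'],s['clock'],s['width'])
E
```

```text
scene [ 0.87371473 -0.60727366  1.14467562]
side [-0.10381754 -0.66213147  0.9431331 ]
[0.24040009 0.5218313  0.24750726] [-2.92240552e-04  2.14216110e-01  9.76785907e-01 -8.14753038e-04] 0.1 0.0852263429569615
```

View pics/scene0.png

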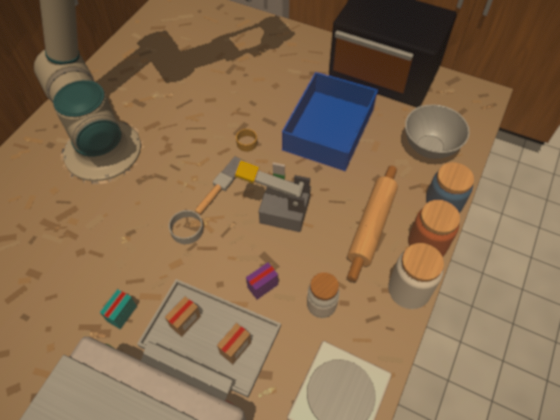

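View pics/side0.png

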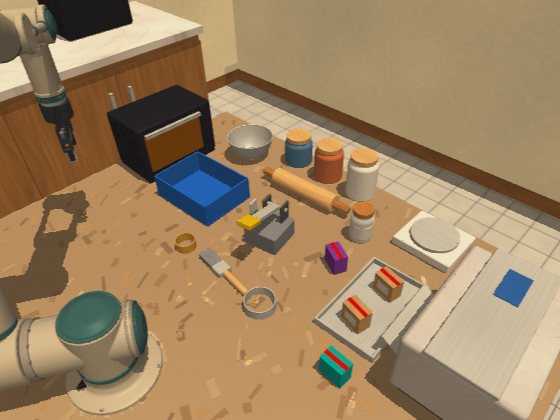

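The scene view shows the cartons in the tray at about (183,315) and (235,342), the tote around (330,120), and the lever pad at (247,171). The purple and turquoise look-alikes are at (262,280) and (118,308). I'll zoom in for corners.

```bash
python3 - <<'E'
from h import *
a=cv2.imread('pics/scene0.png')
A=cv2.resize(a[280:380,130:290],None,fx=5,fy=5,interpolation=cv2.INTER_CUBIC)[:,:800]
B=cv2.resize(a[70:240,225:385],None,fx=5,fy=5,interpolation=cv2.INTER_CUBIC)
cv2.imwrite('pics/zA.png',A); cv2.imwrite('pics/zB.png',cv2.resize(B,(560,595)))
E
```

```text
(no output)
```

View pics/zA.png

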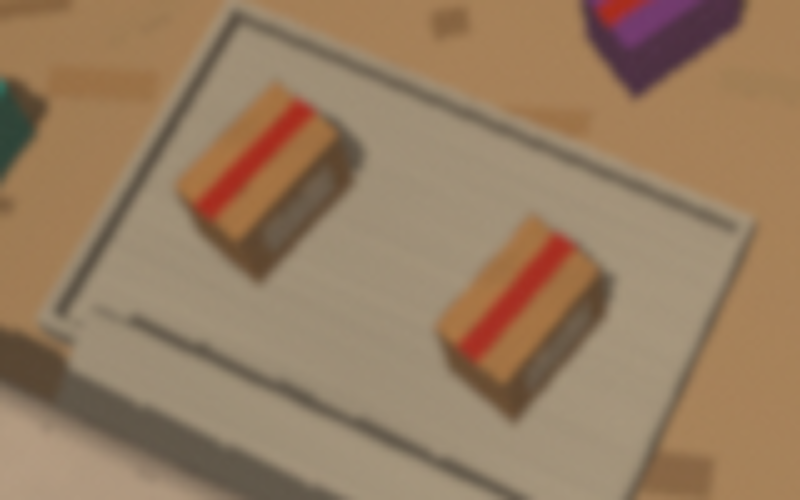

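View pics/zB.png

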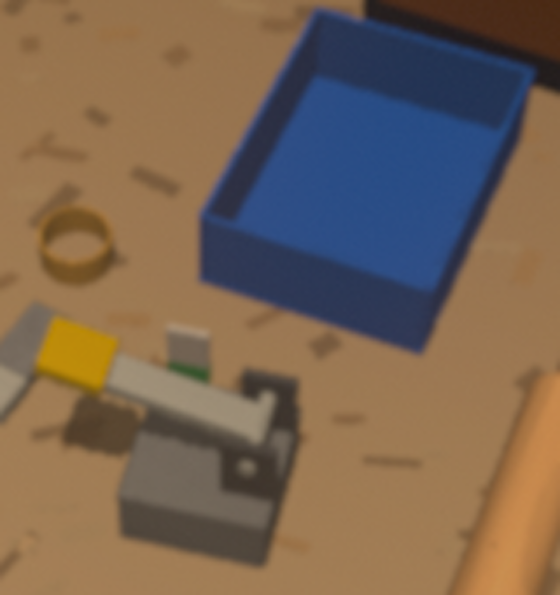

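Crop A shows both cartons' top corners clearly, with the tray rim corners at (235,10), (755,222) and (40,325) in zoomed pixels. Crop B shows the tote rim corners at (317,12), (533,72), (430,292) and (203,212), and the pad at about (79,353). Next I convert these to positions.

```bash
python3 - <<'E'
from h import *
A=lambda u,v,z:px('scene0',130+u/5,280+v/5,z)
B=lambda u,v,z:px('scene0',225+u/3.5,70+v/3.5,z)
def q(n,f,P,z):
    X=np.array([f(*p,z) for p in P])[:,:2]; print(n,X.mean(0).round(4))
    for i in range(len(X)):
        d=X[(i+1)%len(X)]-X[i]; print('  ',X[i].round(3),'edge',np.hypot(*d).round(4),np.degrees(np.arctan2(d[1],d[0])).round(1))
q('a',A,[(277,82),(340,133),(243,242),(178,185)],.065)
q('b',A,[(533,215),(606,266),(512,378),(438,328)],.065)
q('tray',A,[(235,10),(755,222),(40,325)],.022)
q('tote',B,[(317,12),(533,72),(430,292),(203,212)],.08)
q('pad',B,[(55,318),(120,342),(103,392),(38,360)],.145)
q('station',B,[(125,537),(265,566)],.0)
for n,p,z in [('small',(76,240),.03)]: print(n,B(*p,z))
for n,p,z in [('jar',(324,280),.11),('pinend1',(391,172),.03),('pinend2',(354,273),.03),('brush',(238,160),.01),('brush2',(200,210),.01),('big',(186,224),.03),('purple',(262,275),.06)]: print(n,px('scene0',*p,z).round(3))
E
```

```text
a [ 0.4849 -0.3247]
   [ 0.472 -0.29 ] edge 0.0385 -11.9
   [ 0.51  -0.298] edge 0.062 -100.5
   [ 0.498 -0.359] edge 0.0402 167.1
   [ 0.459 -0.35 ] edge 0.0613 78.0
b [ 0.6173 -0.3263]
   [ 0.604 -0.293] edge 0.0393 -8.5
   [ 0.643 -0.299] edge 0.0609 -101.5
   [ 0.63  -0.359] edge 0.0385 173.4
   [ 0.592 -0.354] edge 0.0622 79.3
tray [ 0.5089 -0.3055]
   [ 0.419 -0.256] edge 0.2649 3.7
   [ 0.683 -0.239] edge 0.3168 -144.9
   [ 0.424 -0.421] edge 0.1655 91.8
tote [0.5429 0.3502]
   [0.444 0.464] edge 0.1857 4.2
   [0.629 0.478] edge 0.2467 -87.0
   [0.642 0.231] edge 0.1856 -178.6
   [0.456 0.227] edge 0.2377 93.0
pad [0.4623 0.0256]
   [0.433 0.045] edge 0.05 1.8
   [0.483 0.046] edge 0.0433 -77.4
   [0.493 0.004] edge 0.0525 175.7
   [0.44  0.008] edge 0.0374 101.0
station [ 0.5642 -0.0035]
   [ 0.513 -0.015] edge 0.1046 12.9
   [0.615 0.008] edge 0.1046 -167.1
small [0.35944784 0.19546305 0.03      ]
jar [ 0.737 -0.137  0.11 ]
pinend1 [0.757 0.263 0.03 ]
pinend2 [ 0.781 -0.053  0.03 ]
brush [0.365 0.132 0.01 ]
brush2 [ 0.357 -0.054  0.01 ]
big [ 0.357 -0.115  0.03 ]
purple [ 0.599 -0.166  0.06 ]
```

>>> move_arm(steps=[0,0,-0.212,0.122,-0.42,0,1,0,0,-0.212,0.122,-0.42,0,1,0,0,-0.212,0.122,-0.42,0,1,0,0,-0.212,0.122,-0.42,0,1,0,0,-0.212,0.122,-0.42,0,1,0,0,-0.212,0.122,-0.42,0,1,0,0,-0.212,0.122,-0.42,0,1,0,0,-0.212,0.122,-0.42,0,1,0,0,-0.212,0.122,-0.42,0,1,0,0,-0.212,0.122,-0.42,0,1], squeeze=30)

```text
clock: 1.1
position: [0.3637, 0.0983, 0.2482]
ee_rot: [0.001, 0.775, 0.632, -0.0]
contact_force: [0.0, 1.3, 0.0]
width: 0.0857
gripper_force: 0.0
```

>>> move_arm(steps=[0,0,0,0.122,-0.427,-0.05,1,0,0,0,0.122,-0.427,-0.05,1,0,0,0,0.122,-0.427,-0.05,1,0,0,0,0.122,-0.427,-0.05,1,0,0,0,0.122,-0.427,-0.05,1,0,0,0,0.122,-0.427,-0.05,1,0,0,0,0.122,-0.427,-0.05,1,0,0,0,0.122,-0.427,-0.05,1,0,0,0,0.122,-0.427,-0.05,1,0,0,0,0.122,-0.427,-0.05,1])

```text
clock: 2.1
position: [0.4865, -0.3296, 0.1964]
ee_rot: [0.001, 0.773, 0.635, -0.0]
contact_force: [-0.2, 1.3, 0.2]
width: 0.0852
gripper_force: 0.0
```

```bash
python3 - <<'E'
from h import *
from scipy.spatial.transform import Rotation as Ro
s=manip.get_state();print(s['position'],s['clock']);q=s['ee_rot'];M=Ro.from_quat(q,scalar_first=True).as_matrix();print(M.round(3), np.degrees(np.arctan2(M[1,1],M[0,1])))
snap('wrist','w1')
for X in [(.485,-.325,.065),(.617,-.326,.065)]: print(proj('w1',X))
E
```

```text
[ 0.48654385 -0.32956731  0.19635527] 2.1
[[ 0.194  0.981  0.   ]
 [ 0.981 -0.194 -0.002]
 [-0.002  0.001 -1.   ]] -11.183129055598137
(np.float64(275.8599065629796), np.float64(200.97384312575642))
(np.float64(454.9718493307305), np.float64(168.04045621742057))
```

View pics/w1.png

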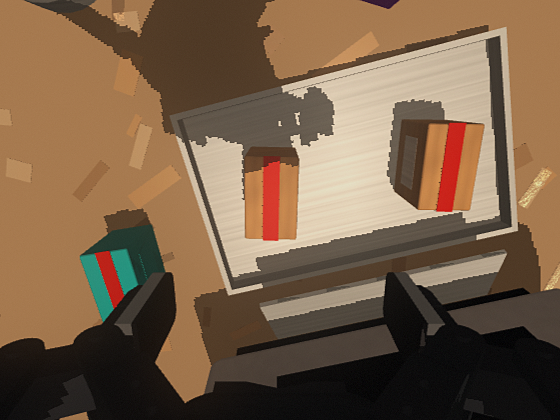

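The wrist view shows carton a's top centred at about (271,198), aligned with the jaws and close to the prediction of (276,201). Carton b's top centre is at (452,166).

```bash
python3 - <<'E'
from h import *
for P in ([(246,158),(298,157),(297,239),(245,240)],[(430,121),(484,124),(472,212),(420,207)]):
    X=np.array([px('w1',*p,.065) for p in P])[:,:2]; print(X.mean(0).round(4))
    for i in range(4):
        d=X[(i+1)%4]-X[i]; print(np.hypot(*d).round(4),np.degrees(np.arctan2(d[1],d[0])).round(1))
E
```

```text
[ 0.482  -0.3236]
0.0373 -10.1
0.063 -101.0
0.04 169.9
0.0631 76.5
[ 0.6144 -0.3251]
0.038 -14.3
0.0644 -99.6
0.0397 163.1
0.0624 79.0
```

>>> move_arm(steps=[0,0,0,-0.003,0.005,-0.04,1,0,0,0,-0.003,0.005,-0.08,1,0,0,0,-0.003,0.005,-0.11,1,0,0,0,-0.003,0.005,-0.135,1,0,0,0,-0.003,0.005,-0.15,1,0,0,0,-0.003,0.005,-0.15,1,0,0,0,-0.003,0.005,-0.15,-1,0,0,0,-0.003,0.005,-0.15,-1,0,0,0,-0.003,0.005,-0.15,-1,0,0,0,-0.003,0.005,-0.15,-1], squeeze=35)

```text
clock: 3.15
position: [0.4824, -0.3201, 0.0498]
ee_rot: [0.001, 0.772, 0.636, 0.0]
contact_force: [0.5, 0.7, 5.5]
width: 0.0397
gripper_force: 36.2
```

>>> move_arm(steps=[0,0,0,0,0,0,-1,0,0,0,0,0,0,-1,0,0,0,0,0,0,-1,0,0,0,0,0,0.02,-1,0,0,0,0,0,0.05,-1,0,0,0,0,0,0.09,-1,0,0,0,0,0,0.13,-1,0,0,0,0,0,0.17,-1,0,0,0,0,0,0.2,-1,0,0,0,0,0,0.2,-1])

```text
clock: 4.15
position: [0.4835, -0.3214, 0.2536]
ee_rot: [0.005, 0.772, 0.636, 0.001]
contact_force: [0.1, -0.4, -1.4]
width: 0.0397
gripper_force: 35.7
```

>>> move_arm(steps=[0,0,0.036,0.002,0.03,0,-1,0,0,0.036,0.006,0.07,0,-1,0,0,0.036,0.009,0.12,0,-1,0,0,0.036,0.013,0.17,0,-1,0,0,0.036,0.017,0.22,0,-1,0,0,0.036,0.021,0.27,0,-1,0,0,0.036,0.025,0.32,0,-1,0,0,0.036,0.028,0.37,0,-1,0,0,0.036,0.032,0.42,0,-1,0,0,0.036,0.036,0.47,0,-1])

```text
clock: 5.15
position: [0.5166, 0.1509, 0.2471]
ee_rot: [-0.0, 0.695, 0.719, -0.001]
contact_force: [0.5, -0.6, -0.8]
width: 0.0395
gripper_force: 35.6
```

>>> move_arm(steps=[0,0,0,0.004,0.05,0,-1,0,0,0,0.008,0.1,0,-1,0,0,0,0.012,0.15,0,-1,0,0,0,0.016,0.2,0,-1,0,0,0,0.019,0.24,-0.01,-1,0,0,0,0.021,0.26,-0.04,-1,0,0,0,0.021,0.26,-0.08,-1,0,0,0,0.021,0.26,-0.12,-1,0,0,0,0.021,0.26,-0.14,-1,0,0,0,0.021,0.26,-0.14,-1])

```text
clock: 6.15
position: [0.5353, 0.4072, 0.1027]
ee_rot: [-0.001, 0.695, 0.719, -0.005]
contact_force: [-0.1, -0.2, -1.6]
width: 0.0395
gripper_force: 35.6
```

```bash
python3 - <<'E'
from h import *
s=manip.get_state();print(s['position'],s['width'],s['contact_force'])
snap('scene','s2')
a=cv2.imread('pics/s2.png');cv2.imwrite('pics/z2.png',cv2.resize(a[60:240,220:400],(600,600),interpolation=cv2.INTER_CUBIC))
E
```

```text
[0.5353389  0.40715098 0.10271929] 0.03949181928529114 [-0.11516754 -0.24612384 -1.56501143]
```

View pics/z2.png

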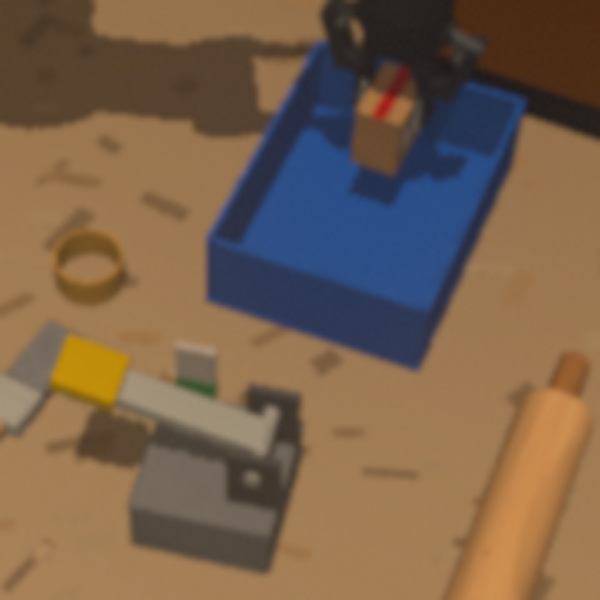

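Carton a hangs upright inside the tote, clear of the walls. I'll lower it and release.

>>> move_arm(steps=[0,0,0,0,0,-0.02,-1,0,0,0,0,0,-0.038,-1,0,0,0,0,0,-0.047,-1,0,0,0,0,0,-0.05,-1,0,0,0,0,0,-0.052,-1,0,0,0,0,0,-0.052,-1,0,0,0,0,0,-0.052,0.6,0,0,0,0,0,-0.052,0.6,0,0,0,0,0,-0.052,0.6,0,0,0,0,0,-0.052,0.6])

```text
clock: 7.2
position: [0.5387, 0.4092, 0.0567]
ee_rot: [0.0, 0.695, 0.719, 0.0]
contact_force: [0.2, 0.1, 0.2]
width: 0.0686
gripper_force: 0.0
```

>>> move_arm(steps=[0,0,0,0,0,0.02,0.6,0,0,0,0,0,0.05,0.6,0,0,0,0,0,0.09,0.6,0,0,0,0,0,0.14,0.6,0,0,0,0,0,0.19,0.6,0,0,0,0,0,0.2,1,0,0,-0.036,0.01,-0.05,0.2,1,0,0,-0.036,0.015,-0.1,0.2,1,0,0,-0.036,0.02,-0.15,0.2,1,0,0,-0.036,0.03,-0.2,0.2,1])

```text
clock: 8.2
position: [0.5673, 0.2099, 0.256]
ee_rot: [-0.0, 0.772, 0.636, -0.0]
contact_force: [1.5, -0.4, 0.4]
width: 0.0859
gripper_force: 0.0
```

>>> move_arm(steps=[0,0,0,0.004,-0.05,0,1,0,0,0,0.008,-0.1,0,1,0,0,0,0.012,-0.15,0,1,0,0,0,0.018,-0.2,0,1,0,0,0,0.022,-0.25,0,1,0,0,0,0.026,-0.3,0,1,0,0,0,0.03,-0.35,0,1,0,0,0,0.035,-0.4,0,1,0,0,0,0.04,-0.45,0,1,0,0,0,0.044,-0.49,0,1])

```text
clock: 9.2
position: [0.6117, -0.2813, 0.2557]
ee_rot: [-0.0, 0.772, 0.635, -0.0]
contact_force: [0.0, 1.3, 0.7]
width: 0.0854
gripper_force: 0.0
```

>>> move_arm(steps=[0,0,0,0.003,-0.03,0,1,0,0,0,0.003,-0.046,-0.02,1,0,0,0,0.003,-0.046,-0.06,1,0,0,0,0.003,-0.046,-0.1,1,0,0,0,0.003,-0.046,-0.14,1,0,0,0,0.003,-0.046,-0.14,1,0,0,0,0.003,-0.046,-0.14,1,0,0,0,0.003,-0.046,-0.14,1,0,0,0,0.003,-0.046,-0.14,1,0,0,0,0.003,-0.046,-0.14,1])

```text
clock: 10.2
position: [0.6161, -0.325, 0.1186]
ee_rot: [0.002, 0.772, 0.636, 0.001]
contact_force: [0.4, -0.2, -0.0]
width: 0.0856
gripper_force: 0.0
```

>>> move_arm(steps=[0,0,0,-0.001,0,-0.03,1,0,0,0,-0.001,0,-0.055,1,0,0,0,-0.001,0,-0.07,1,0,0,0,-0.001,0,-0.072,1,0,0,0,-0.001,0,-0.072,-1,0,0,0,-0.001,0,-0.072,-1,0,0,0,-0.001,0,-0.072,-1,0,0,0,-0.001,0,-0.072,-1,0,0,0,-0.001,0,-0.072,-1,0,0,0,-0.001,0,-0.072,-1])

```text
clock: 11.2
position: [0.6149, -0.325, 0.0459]
ee_rot: [0.001, 0.772, 0.636, 0.0]
contact_force: [-0.0, 0.4, 5.2]
width: 0.0398
gripper_force: 36.7
```

>>> move_arm(steps=[0,0,0,0,0,0,-1,0,0,0,0,0,0,-1,0,0,0,0,0,0.02,-1,0,0,0,0,0,0.05,-1,0,0,0,0,0,0.09,-1,0,0,0,0,0,0.13,-1,0,0,0,0,0,0.17,-1,0,0,0,0,0,0.2,-1,0,0,0,0,0,0.21,-1,0,0,0,0,0,0.21,-1])

```text
clock: 12.2
position: [0.6144, -0.3246, 0.2553]
ee_rot: [0.001, 0.772, 0.636, 0.0]
contact_force: [-0.5, -0.4, -2.2]
width: 0.0394
gripper_force: 36.1
```

>>> move_arm(steps=[0,0,0.036,-0.003,0.03,0,-1,0,0,0.036,-0.008,0.07,0,-1,0,0,0.036,-0.013,0.12,0,-1,0,0,0.036,-0.019,0.17,0,-1,0,0,0.036,-0.024,0.22,0,-1,0,0,0.036,-0.03,0.27,0,-1,0,0,0.036,-0.035,0.32,0,-1,0,0,0.036,-0.041,0.37,0,-1,0,0,0.036,-0.046,0.42,0,-1,0,0,0.036,-0.05,0.46,0,-1])

```text
clock: 13.2
position: [0.5619, 0.1379, 0.2512]
ee_rot: [-0.002, 0.695, 0.719, -0.002]
contact_force: [-0.2, -0.0, -1.3]
width: 0.0397
gripper_force: 36.0
```

>>> move_arm(steps=[0,0,0,-0.007,0.05,0,-1,0,0,0,-0.014,0.1,0,-1,0,0,0,-0.018,0.135,0,-1,0,0,0,-0.02,0.155,-0.02,-1,0,0,0,-0.02,0.155,-0.06,-1,0,0,0,-0.02,0.155,-0.1,-1,0,0,0,-0.02,0.155,-0.14,-1,0,0,0,-0.02,0.155,-0.15,-1,0,0,0,-0.02,0.155,-0.15,-1,0,0,0,-0.02,0.155,-0.15,-1])

```text
clock: 14.2
position: [0.5449, 0.2907, 0.105]
ee_rot: [0.0, 0.695, 0.719, 0.001]
contact_force: [-0.8, -0.4, -1.6]
width: 0.0396
gripper_force: 35.9
```

>>> move_arm(steps=[0,0,0,0,0,-0.02,-1,0,0,0,0,0,-0.04,-1,0,0,0,0,0,-0.052,-1,0,0,0,0,0,-0.057,-1,0,0,0,0,0,-0.057,-1,0,0,0,0,0,-0.057,-1,0,0,0,0,0,-0.057,0.6,0,0,0,0,0,-0.057,0.6,0,0,0,0,0,-0.057,0.6,0,0,0,0,0,-0.057,0.6])

```text
clock: 15.2
position: [0.5443, 0.2906, 0.0477]
ee_rot: [0.0, 0.695, 0.719, 0.0]
contact_force: [0.6, -0.8, -0.0]
width: 0.0683
gripper_force: 0.0
```

>>> move_arm(steps=[0,0,0,0,0,0.02,0.6,0,0,0,0,0,0.05,0.6,0,0,0,0,0,0.09,0.6,0,0,0,0,0,0.13,0.6,0,0,0,0,0,0.17,0.6,0,0,0,-0.01,-0.05,0.19,-1,0,0,0,-0.02,-0.1,0.19,-1,0,0,0,-0.04,-0.14,0.19,-1,0,0,0,-0.06,-0.18,0.19,-1,0,0,0,-0.08,-0.2,0.19,-1])

```text
clock: 16.2
position: [0.4629, 0.0878, 0.2375]
ee_rot: [0.001, 0.696, 0.718, -0.0]
contact_force: [-0.2, -0.8, 1.0]
width: -0.0001
gripper_force: 0.0
```

```bash
python3 - <<'E'
from h import *
s=manip.get_state();print(s['position'],s['width'])
snap('scene','s3');snap('side','d3')
a=cv2.imread('pics/s3.png');b=cv2.imread('pics/d3.png')
cv2.imwrite('pics/z3.png',np.hstack([cv2.resize(a[70:235,225:345+20],(400,500)),cv2.resize(b[140:260,150:300],(400,500))]))
E
```

```text
[0.46291479 0.08784439 0.23746116] -6.987872616732722e-05
```

View pics/z3.png

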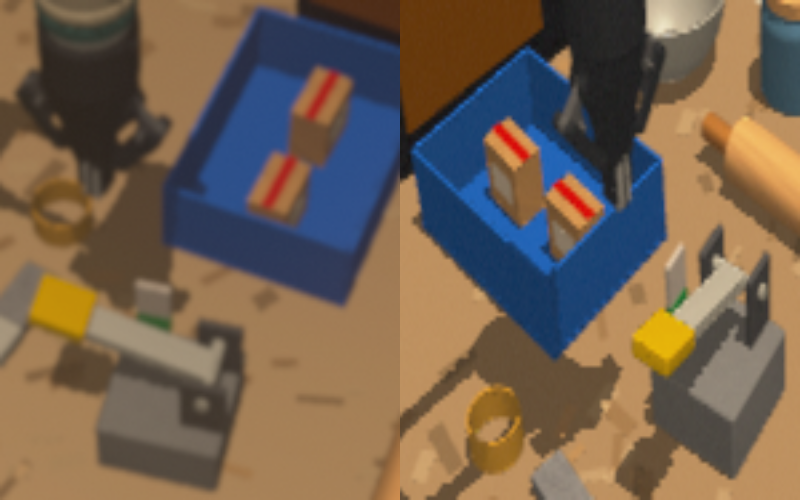

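Both cartons stand upright in the tote, and the lever is up. The pad is at about (249,221) in the side image, so I'll cross-check its position.

```bash
python3 - <<'E'
from h import *
print(px('d3',249,221,.145), px('scene0',225+79/3.5,70+353/3.5,.145))
print(proj('d3',(.462,.026,.145)))
E
```

```text
[0.45961    0.02340391 0.145     ] [0.46245935 0.02542076 0.145     ]
(np.float64(248.99517972213653), np.float64(220.11720934644433))
```

>>> move_arm(steps=[0,0,0,-0.003,-0.03,0,-1,0,0,0,-0.005,-0.063,0,-1,0,0,0,-0.005,-0.063,-0.02,-1,0,0,0,-0.005,-0.063,-0.04,-1,0,0,0,-0.005,-0.063,-0.052,-1,0,0,0,-0.005,-0.063,-0.06,-1,0,0,0,-0.005,-0.063,-0.065,-1,0,0,0,-0.005,-0.063,-0.07,-1,0,0,0,-0.005,-0.063,-0.07,-1,0,0,0,-0.005,-0.063,-0.07,-1])

```text
clock: 17.3
position: [0.4594, 0.0276, 0.1677]
ee_rot: [0.0, 0.695, 0.719, 0.0]
contact_force: [-0.1, 0.9, 0.5]
width: -0.0002
gripper_force: 0.0
```

>>> move_arm(steps=[0,0,0,0,-0.001,-0.005,-1,0,0,0,0,-0.001,-0.009,-1,0,0,0,0,-0.001,-0.013,-1,0,0,0,0,-0.001,-0.017,-1,0,0,0,0,-0.001,-0.021,-1,0,0,0,0,-0.001,-0.025,-1,0,0,0,0,-0.001,-0.029,-1,0,0,0,0,-0.001,-0.032,-1,0,0,0,0,-0.001,-0.032,-1,0,0,0,0,-0.001,-0.032,-1])

```text
clock: 18.3
position: [0.4575, 0.0262, 0.135]
ee_rot: [-0.001, 0.695, 0.719, -0.001]
contact_force: [-4.6, -2.2, 7.8]
width: 0.0002
gripper_force: 3.4
```

>>> move_arm(steps=[0,0,0,0,0,-0.002,-1,0,0,0,0,0,-0.004,-1,0,0,0,0,0,-0.005,-1,0,0,0,0,0,-0.005,-1,0,0,0,0,0,-0.005,-1,0,0,0,0,0,-0.005,-1,0,0,0,0,0,-0.005,-1,0,0,0,0,0,-0.005,-1,0,0,0,0,0,-0.005,-1,0,0,0,0,0,-0.005,-1])

```text
clock: 19.3
position: [0.4573, 0.0262, 0.1302]
ee_rot: [-0.001, 0.695, 0.719, -0.002]
contact_force: [-4.7, -1.6, 7.5]
width: 0.0001
gripper_force: 3.8
```

```bash
python3 - <<'E'
from h import *
s=manip.get_state();print(s['position'],s['contact_force'])
snap('scene','s4');snap('side','d4')
a=cv2.imread('pics/s4.png');b=cv2.imread('pics/d4.png')
cv2.imwrite('pics/z4.png',np.hstack([cv2.resize(a[130:235,225:325],(400,420),interpolation=2),cv2.resize(b[180:264,220:300],(400,420),interpolation=2)]))
E
```

```text
[0.45733289 0.02619713 0.13015441] [-4.71766896 -1.64781977  7.46628679]
```

View pics/z4.png

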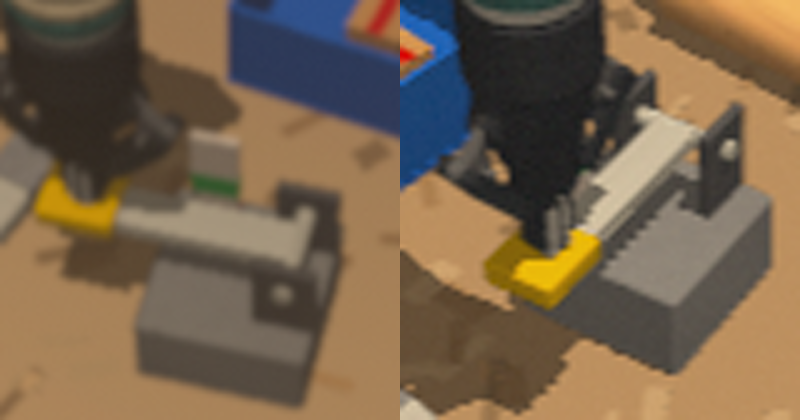

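The fingertips press the yellow pad. The lever looks level, and the vertical force of 7.5 N fits the 7 N expected there. I'm handing in.

```bash
python3 -c "
from h import *
print(manip.sign_off())"
```

```text
the job is handed in; nothing more can be done
None
```

I stood both cartons upright on the tote's floor, then handed the job in with the fingertips still holding the lever about level (about 7.5 N down at about 19 s); no verdict came back.

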